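# Bring the reference dial before the gauge-reading camera

## Task

Check the gauge-reading camera with its reference dial: slide the blue-framed dial plate straight up out of the slotted rack and set it upright, fully down, in the slot of the carriage, its dial facing the camera, while the carriage is still at the loading end. Then take the carriage by its black knob and slide it along the rail towards the camera until its ball clicks into the notch of the brass strip, without running past the notch, and finish still gripping the knob, holding the carriage still at the notch with your hand off the plate. Leave the other two plates and everything else on the bench where they are.

Things in the scene. Friction and masses are not known exactly. Their poses are not given: they have to be found in the camera images.
- dial_plate_center (a point): centre of the blue-framed reference dial plate, a flat upright square 80 mm wide (own y), 80 mm tall (own z) and 8 mm thick (own x), 130 g. White dial with black marks and a red pointer on its +x face, plain grey on the -x face. It starts upright in one of the rack's three slots, its top edge 92 mm above the table, dial facing away from the robot
- dial_face (a point): point in the middle of the dial plate's printed face, 4 mm along the plate's +x from its centre
- rack: slotted rack, wooden base 150 (x) by 110 mm (y), origin under its centre on the table. White grooved cheeks form three slots at own x = -50, 0, +50 mm; plates stand along own y facing own +x, lower edge 12 mm above the table, side edges in grooves 42 mm high, 10.5 mm wide, 2 mm play at each edge; the middle 66 mm is free, the top 38 mm stands above the cheeks; 42 mm gap between neighbours
- dot_plate: black-framed plate with a dot grid, same size as the dial plate, in another slot of the rack; origin at the centre of its lower edge; leave alone
- grey_plate: yellow-framed plate with grey bars, same size, in the remaining slot; origin at the centre of its lower edge; leave alone
- nest (a point): centre of the floor of the carriage's upright plate slot (black cheeks), 48 mm above the table; a seated plate's centre is 40 mm above it. x: plate's normal, to the camera's side; y: along the rail and along the plate; z up. Grooves 10.5 mm wide, 36 mm high, mouths flared outward over the next 11 mm; 2 mm play at each side edge; the middle 66 mm is free. Moves with the carriage
- knob (a point): centre of the carriage's upright black grip knob, 22 mm across and 34 mm tall, 93 mm above the table, on a slim post at 85 mm from the plate slot on the robot's side (nest frame x = -85 mm, y = 0). It moves with the carriage
- ball (a point): lowest point of the ball plunger under the carriage's arm, between knob and plate slot (nest frame x = -52 mm, y = 0), as it rides on the flat of the strip. Sliding drags 1.5 to 3 N; in the last 4 mm before the notch's middle the ball pulls the carriage in with up to 8 N, beyond the middle it resists, 6 N at once and 12 to 17 N before it climbs out. Moves with the carriage
- notch (a point): middle of the V notch (9 mm wide, 4.5 mm deep) across the top of the brass index strip, 26 mm above the table, on the camera's centre line; axes as the nest. The carriage travels towards -y to reach it; ball and notch then have the same y. A pull forward and then a firm rise in the push, about 5 N over the sliding drag, means that the ball is in the notch
- rail: the fixture: dark base plate 265 by 370 mm carrying an aluminium rail along its y; origin on the table under the rail's middle; camera side +x. The carriage starts towards the +y (loading) end, 110 to 190 mm from the notch, and slides towards -y; 220 mm of travel, which goes on beyond the notch (running more than 8 mm past it is a failure)
- carriage: the aluminium carriage with arm, knob and slot on the rail; origin on the table's plane under the plate slot, axes as the rail; it moves along the rail only
- dial_plate: the blue-framed dial plate; origin at the centre of its lower edge, axes as described for its centre
- camera_head: camera with ring light on a foot, 95 mm or more from the plate slot on the +x side, top 115 mm above the table, its lens 82 mm high on the notch's centre line; carries the brass strip; fixed
- gauge_loose: pressure gauge lying face up, 105 mm across; leave alone
- calibrator: handheld grey calibrator with keys and display, 180 x 88 x 32 mm, lying flat; leave alone
- adaptor_a: brass adaptor 34 mm across, 36 mm tall; leave alone
- adaptor_b: brass adaptor 40 mm across, 44 mm tall; leave alone
- weight: steel disc weight 80 mm across, 24 mm tall; leave alone
- wrench: wrench 170 mm long lying flat; leave alone
Not all that is in view belongs to the job. What is shaped like the dial_plate but green, pink or turquoise is not meant.

How it is judged:
By the outcome, as a careful person would: the job done as asked, in the order asked, and still so for the second after the job is handed in, while the arm keeps its last pose, push and grip.
It also fails if it takes over 58 s, if anything falls off the work surface, if the arm or the gripper's body presses on something with over 40 N, if the wrist force passes 120 N, or if a joint passes its speed limit or range.

## Robot

A 6-joint arm with a two-finger parallel gripper is mounted at the origin on the work surface. World frame = base frame: x ahead of the robot, y to its left, z up, the work surface at z = 0. Lengths are in mm, angles in rad, forces in N, time in s.
With the tool pointing down it reaches from about 300 to 750 mm from the base axis. Payload 8.5 kg.
Tool frame: the origin (TCP) lies midway between the tips of the shut fingers; the grasp point (between the pads) lies 19 mm behind it; z points along the fingers, y is the direction in which the jaws open and shut (so a half turn about z gives the same grasp; the last joint's range is limited). The gripper opens to 85 mm and grips with 20 to 120 N. Pads are 22 mm wide; open, the fingers measure 114 mm over their backs; the gripper's body (76 mm by 85 mm) begins 54 mm behind the grasp point. The pads swing forward as they close: fully open they stand 13 mm farther back than shut.
Start: joints at [0.985, 0.381, 1.297, -0, 1.464, -0.215], TCP at [199.289, 512.605, 231.322] pointing down, gripper open.
Joint ranges: [-3.11, 3.11], [-0.89, 2.33], [0.22, 2.48], [-1.42, 4.56], [0.17, 2.85], [-2.88, 2.88]. Speed limits (rad/s): [2.39, 2.39, 3.14, 3.14, 3.14, 3.14].

## Interface

Orientations are given as a unit quaternion [w, x, y, z].
In Python, from bench import manip, read_camera, calibration, silhouettes, mark_of gives the robot as it stands.
- The arm moves only by the tool apply_moves, never from a script. Its argument "moves" is a list of rows, each an object of numbers: "gripper": the opening, from 0 (shut) to 1 (fully open); "tx", "ty", "tz": the shift along the world's x, y, z in mm; "turn": the turn about the world's z in degrees. In form: [{"gripper": .., "tx": .., "ty": .., "tz": .., "turn": ..}, ...]. A call has exactly 8 rows; each row is the pose to reach, as a shift and turn from the pose commanded when the call began; what a row does not reach only later rows make up. A row lasts 1/12 s, in which the tool goes at most 41.7 mm and 7.16 degrees, less where a joint would pass 70% of its speed; a pose out of reach is approached as far as the arm can. A call with a gripper value outside its range is refused whole. The fingers move at their own pace and stop on an object; the grip force is fixed at half the most. Time passes only in rows, so rows that repeat a pose let the fingers close, or fill a call up. It gives the time, the measured TCP pose, the force and the opening at its end, in the units of the state.
- manip.observe(): the state, without advancing time (a new reading comes with each control period).
- read_camera(name): name is "side" or "top" or "wrist"; returns (picture, depth): 420x560x3 uint8, blue, green, red; 420x560 float32, mm along the optical axis (not along the pixel's ray), 0 where there is no reading.
- calibration(name): a dict with "mtx" (3x3 intrinsics, pixels), "origin" and "orientation" of the camera in the world. Camera axes: x right, y down, z forward; pixel columns grow to the right and rows downward; lengths in mm; the calibration is good to about 2 mm. A picture is of the moment at which its call begins: read the wrist's pose just before it. calibration takes no time and is no camera call; for the wrist camera it gives the pose at the moment of the call.
- manip.sign_off(): hands the job in, once; it reports no verdict.
Trained networks look in the newest picture that a camera, given by its name, has taken for a name from the list of things; names that differ only in an ending like _2 or _b are one class to them, and where a whole thing is asked for, a point or a joint stands for the part that bears it (a point fixed in the world has none). Each returns a list of dicts, best first, with "confidence" (0 to 1); they miss things now and then, are a little off and sometimes report something else, mostly with a low value. They report only what shows in the picture. A call takes as long as a camera call. They do not tell look-alikes from the thing itself.
- silhouettes(camera, name): "mask" (420x560 bool, what is visible of it) and "bbox" ([centre column, centre row, width, height] in pixels, round what is visible of it).
- mark_of(camera, name): "centre" ([row, column] in pixels: a listed point, or the origin of a listed thing).
The state is a dict: "clock": time; "qpos": joint angles; "qvel": joint speeds; "joint_torque": joint torques, N m; "position": TCP position; "tcp_rot": TCP orientation; "force": force on the tool from outside, world axes, zero at the start; "wrist_torque": the same for the moment, N m; "gripper_width": finger opening in mm.
Only numpy, scipy, OpenCV 4.12 (cv2) and the standard library are available. Lean on these libraries where they do the work, as an engineer would, in place of code of your own. Each camera call takes 0.05 s, during which the arm holds its last target. There are 200 camera calls.

## Working session

There is one attempt and no reset: what is moved stays moved. The work goes in short steps, Python scripts to look and compute and a tool call to move; the robot and the scene stay as the last step left them, time stands still between calls to the robot, and variables do not carry over. Pictures are saved under pics/ and viewed, about 8 in all and at most 12, crops included, and the job is handed in when it is done.

Besides the shell and the picture viewer there is one more tool, called after ">>>" by a JSON object that holds its "op" and its "data", one argument or row to a line. apply_moves: Moves the arm, as the interface text tells. Its arguments: {"type":"object","properties":{"moves":{"type":"array"}},"required":["moves"]}

```bash
ls; mkdir -p pics
cat > h.py <<'E'
import numpy as np, cv2
from scipy.spatial.transform import Rotation as R
from bench import manip, read_camera, calibration, silhouettes, mark_of
def rot(q): return R.from_quat([q[1],q[2],q[3],q[0]]).as_matrix()
def cal(n):
    c=calibration(n); return np.array(c["mtx"]),np.array(c["origin"]),rot(c["orientation"])
def atz(c,u,v,z):
    K,o,Rm=c; d=Rm@np.linalg.inv(K)@np.array([u,v,1.]); return o+d*(z-o[2])/d[2]
def cloud(c,depth):
    K,o,Rm=c; v,u=np.mgrid[:depth.shape[0],:depth.shape[1]]
    p=np.stack([(u-K[0,2])/K[0,0]*depth,(v-K[1,2])/K[1,1]*depth,depth],-1)
    return p@Rm.T+o
def proj(c,P):
    K,o,Rm=c; q=K@(Rm.T@(np.array(P)-o)); return q[:2]/q[2]
E
python3 - <<'E'
from h import *
print(manip.observe())
for n in ["top","side"]:
    c=cal(n); p,d=read_camera(n); cv2.imwrite(f"pics/{n}0.png",p); np.save(f"{n}0.npy",d)
    print(n,c[1],c[2][:,2],c[0][0,0])
    for t,z in [("dial_plate_center",52),("dial_plate",12),("dot_plate",12),("grey_plate",12),("rack",0),("nest",48),("knob",93),("ball",26),("notch",26),("rail",0),("carriage",0),("camera_head",0)]:
        r=mark_of(n,t)
        for k in r[:3]:
            v,u=k["centre"]; print(t,round(k["confidence"],2),np.round([u,v]),np.round(atz(c,u,v,z),1))
a=cv2.imread("pics/top0.png");
E
```

```text
pics
{'clock': 0.0, 'qpos': array([ 9.84696933e-01,  3.81197249e-01,  1.29825978e+00, -1.99899646e-05,
        1.46363806e+00, -2.15277087e-01]), 'qvel': array([-1.97061502e-03,  4.55559336e-04, -7.28464324e-04, -3.22373914e-05,
        1.05093863e-03,  1.47917642e-04]), 'joint_torque': array([ 4.43133104e-04, -4.48471498e+01, -2.31278658e+01, -1.76070212e-04,
        4.81158044e-03,  7.04167775e-06]), 'position': array([199.13346047, 512.35917112, 230.71145467]), 'tcp_rot': array([-2.83863541e-04,  1.84349545e-01,  9.82860458e-01, -6.95589890e-04]), 'force': array([-1.09868714,  0.5857547 , -0.49600847]), 'wrist_torque': array([0.00634741, 0.03907433, 0.02162359]), 'gripper_width': 85.21792027257933}
top [ 327.24014383  -18.68734436 1251.37091891] [ 0.15374436  0.00755811 -0.98808175] 458.97499769043577
dial_plate_center 0.87 [100. 206.] [524.9 466.4  52. ]
dial_plate_center 0.62 [205. 228.] [466.4 183.7  52. ]
dial_plate_center 0.58 [195. 178.] [601.2 213.6  52. ]
dial_plate 0.67 [108. 209.] [522.8 459.   12. ]
dial_plate 0.66 [106. 252.] [404.4 458.3  12. ]
dial_plate 0.63 [157. 2
[... 924 characters left out ...]
 52. ]
dial_plate_center 0.58 [203. 250.] [600.1 216.2  52. ]
dial_plate 0.79 [207. 349.] [417.  462.9  12. ]
dial_plate 0.66 [202. 259.] [603.3 225.3  12. ]
dial_plate 0.55 [241. 269.] [478.6 195.9  12. ]
dot_plate 0.63 [233. 306.] [427.4 315.6  12. ]
grey_plate 0.89 [203. 297.] [521.2 336.   12. ]
rack 0.86 [217. 301.] [483.9 320.4   0. ]
rack 0.38 [265. 212.] [536.5 -45.    0. ]
nest 0.77 [253. 199.] [580.1 -39.8  48. ]
knob 0.98 [274. 201.] [494.3 -34.4  93. ]
ball 0.66 [266. 208.] [531.9 -42.   26. ]
notch 0.95 [284. 184.] [ 532.8 -170.8   26. ]
carriage 0.73 [253. 205.] [591.2 -53.5   0. ]
carriage 0.27 [233. 309.] [428.2 319.2   0. ]
camera_head 0.64 [276. 184.] [ 571.  -175.8    0. ]
```

Run:
```python
from h import *
a=cv2.imread("pics/top0.png"); b=cv2.imread("pics/side0.png")
cv2.imwrite("pics/topc.png",cv2.resize(a[140:320,70:390],None,fx=2.5,fy=2.5,interpolation=cv2.INTER_CUBIC)[:600])
cv2.imwrite("pics/sidec.png",cv2.resize(b[160:370,140:410],None,fx=2.85,fy=2.85,interpolation=cv2.INTER_CUBIC))
```

```text
(no output)
```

View pics/topc.png

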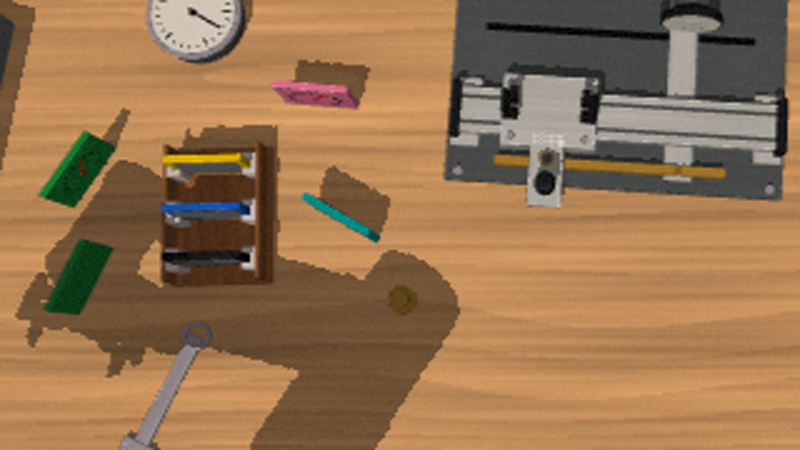

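View pics/sidec.png

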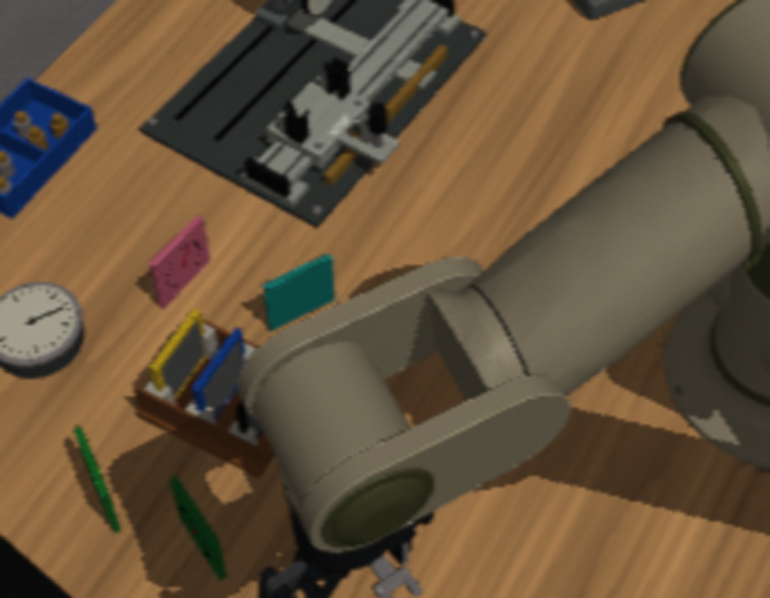

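The only blue-framed plate is the middle one in the rack (top crop 205,210; side crop 220,370). Yellow and black are its neighbours. The pink, turquoise and two green plates standing loose are the look-alikes. Next I'll measure poses from depth and colour.

Run:
```python
from h import *
a=cv2.imread("pics/top0.png"); d=np.load("top0.npy"); c=cal("top"); P=cloud(c,d)
hsv=cv2.cvtColor(a,cv2.COLOR_BGR2HSV)
def show(n,m):
    q=P[m]; 
    print(n,len(q),"z",np.percentile(q[:,2],[5,50,95]).round(1)); 
    uv=np.argwhere(m); w=np.array([atz(c,u,v,ZZ) for v,u in uv]); mn=w.mean(0); s,V=np.linalg.eigh(np.cov(w[:,:2].T)); e=V[:,1]; t=(w[:,:2]-mn[:2])@e
    print("  centre",mn.round(1),"yaw of long axis",np.degrees(np.arctan2(e[1],e[0])).round(1),"len",np.ptp(t).round(1),"wid",np.ptp((w[:,:2]-mn[:2])@V[:,0]).round(1))
win=np.zeros(d.shape,bool); win[195:256,130:182]=1
ZZ=92
show("blue",win&(hsv[...,0]>100)&(hsv[...,0]<125)&(hsv[...,1]>120)&(hsv[...,2]>80))
show("yellow",win&(hsv[...,0]>22)&(hsv[...,0]<35)&(hsv[...,1]>180)&(hsv[...,2]>120))
win[:]=0; win[195:215,265:365]=1; ZZ=26
show("brass",win&(hsv[...,0]>12)&(hsv[...,0]<30)&(hsv[...,1]>130)&(hsv[...,2]>90)&(P[...,2]>15)&(P[...,2]<40))
win[:]=0; win[200:225,270:310]=1
m=win&(P[...,2]>100)&(P[...,2]<120); ZZ=110; show("knobtop",m)
```

```text
blue 114 z [71.2 91.1 95.2]
  centre [474.7 316.7  92. ] yaw of long axis 90.9 len 87.1 wid 12.8
yellow 106 z [73.8 91.6 95.9]
  centre [524.8 318.1  92. ] yaw of long axis 89.7 len 85.2 wid 15.7
brass 318 z [19.8 25.5 29.8]
  centre [ 525.9 -113.3   26. ] yaw of long axis 86.3 len 246.5 wid 12.0
knobtop 60 z [104.8 109.9 113.7]
  centre [498.1 -32.  110. ] yaw of long axis 176.2 len 20.8 wid 18.2
```

>>> {"op": "apply_moves", "data": {
  "moves": [
    {"gripper":1,"tx":35,"ty":-20,"tz":10,"turn":-7},
    {"gripper":0.7,"tx":70,"ty":-40,"tz":20,"turn":-14},
    {"gripper":0.5,"tx":105,"ty":-65,"tz":25,"turn":-21},
    {"gripper":0.4,"tx":140,"ty":-90,"tz":25,"turn":-28},
    {"gripper":0.4,"tx":170,"ty":-115,"tz":25,"turn":-35},
    {"gripper":0.4,"tx":195,"ty":-140,"tz":25,"turn":-42},
    {"gripper":0.4,"tx":195,"ty":-165,"tz":25,"turn":-49},
    {"gripper":0.4,"tx":195,"ty":-190,"tz":25,"turn":-56}
  ]
}}

```text
clock: 1.97
position: [395.4, 321.0, 255.8]
tcp_rot: [-0.0, 0.627, 0.779, -0.0]
force: [-0.7, -0.2, 0.9]
gripper_width: 34.1
```

>>> {"op": "apply_moves", "data": {
  "moves": [
    {"gripper":0.35,"tx":20,"ty":0,"tz":0,"turn":-6},
    {"gripper":0.35,"tx":40,"ty":-2,"tz":0,"turn":-12},
    {"gripper":0.35,"tx":60,"ty":-4,"tz":0,"turn":-12},
    {"gripper":0.35,"tx":79,"ty":-4,"tz":0,"turn":-12},
    {"gripper":0.35,"tx":79,"ty":-4,"tz":-20,"turn":-12},
    {"gripper":0.35,"tx":79,"ty":-4,"tz":-40,"turn":-12},
    {"gripper":0.35,"tx":79,"ty":-4,"tz":-60,"turn":-12},
    {"gripper":0.35,"tx":79,"ty":-4,"tz":-60,"turn":-12}
  ]
}}

```text
clock: 2.63
position: [471.9, 317.9, 192.7]
tcp_rot: [-0.001, 0.703, 0.712, -0.003]
force: [-0.1, 0.1, -0.4]
gripper_width: 29.5
```

```bash
cat > w.py <<'E'
from h import *
s=manip.observe(); c=cal("wrist"); p,d=read_camera("wrist"); cv2.imwrite("pics/w1.png",p); np.save("w1.npy",d)
print(s["position"].round(1),s["gripper_width"],c[1].round(1),c[2][:,2].round(2),c[0][0,0])
hsv=cv2.cvtColor(p,cv2.COLOR_BGR2HSV); P=cloud(c,d)
for n,lo,hi in [("blue",100,125),("yellow",22,35)]:
    m=(hsv[...,0]>lo)&(hsv[...,0]<hi)&(hsv[...,1]>120)&(hsv[...,2]>60)&(abs(P[...,2]-92)<4)&(abs(P[...,1]-317)<60)
    q=P[m]
    if len(q)<20: print(n,len(q)); continue
    r=cv2.minAreaRect(q[:,:2].astype(np.float32)); print(n,len(q),q.mean(0).round(1),np.round(r[0],1),np.round(r[1],1),r[2])
E
python3 w.py
```

```text
[471.9 317.9 192.7] 29.490154622630556 [472.7 398.7 334.2] [-0.   -0.32 -0.95] 293.3643927758892
blue 740 [477.1 321.5  90.9] [476.9 318.8] [ 7.  80.3] 1.3170720338821411
yellow 837 [526.7 322.8  90.9] [527.  320.3] [ 8.4 80.1] 1.7915631532669067
```

View pics/w1.png

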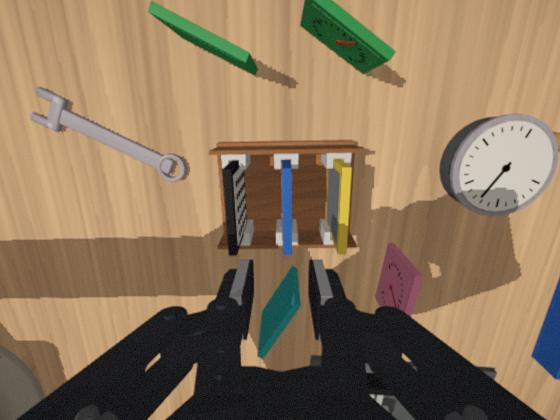

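>>> {"op": "apply_moves", "data": {
  "moves": [
    {"gripper":0.35,"tx":4,"ty":0,"tz":0,"turn":0.7},
    {"gripper":0.35,"tx":4,"ty":0,"tz":-15,"turn":0.7},
    {"gripper":0.35,"tx":4,"ty":0,"tz":-30,"turn":0.7},
    {"gripper":0.35,"tx":4,"ty":0,"tz":-45,"turn":0.7},
    {"gripper":0.35,"tx":4,"ty":0,"tz":-60,"turn":0.7},
    {"gripper":0.35,"tx":4,"ty":0,"tz":-70,"turn":0.7},
    {"gripper":0.35,"tx":4,"ty":0,"tz":-70,"turn":0.7},
    {"gripper":0.35,"tx":4,"ty":0,"tz":-70,"turn":0.7}
  ]
}}

```text
clock: 3.35
position: [477.8, 318.8, 127.2]
tcp_rot: [0.0, 0.698, 0.716, 0.001]
force: [0.7, -0.5, 0.4]
gripper_width: 30.1
```

```bash
python3 w.py
```

```text
[477.8 318.8 127.2] 30.06887068913182 [476.5 399.1 268.9] [ 0.01 -0.32 -0.95] 293.3643927758892
blue 1291 [477.1 322.9  90.9] [477.1 319. ] [ 7.8 79.9] 1.6484544277191162
yellow 1416 [526.6 323.6  90.8] [526.8 320.2] [ 8.4 80.2] 1.4615646600723267
```

>>> {"op": "apply_moves", "data": {
  "moves": [
    {"gripper":0.35,"tx":0,"ty":0,"tz":-18,"turn":0},
    {"gripper":0.35,"tx":0,"ty":0,"tz":-36,"turn":0},
    {"gripper":0.35,"tx":0,"ty":0,"tz":-54,"turn":0},
    {"gripper":0.35,"tx":0,"ty":0,"tz":-71,"turn":0},
    {"gripper":0.35,"tx":0,"ty":0,"tz":-71,"turn":0},
    {"gripper":0.0,"tx":0,"ty":0,"tz":-71,"turn":0},
    {"gripper":0.0,"tx":0,"ty":0,"tz":-71,"turn":0},
    {"gripper":0.0,"tx":0,"ty":0,"tz":-71,"turn":0}
  ]
}}

```text
clock: 4.07
position: [477.7, 318.9, 56.9]
tcp_rot: [0.0, 0.698, 0.716, 0.001]
force: [-1.0, -1.2, 4.3]
gripper_width: 7.5
```

>>> {"op": "apply_moves", "data": {
  "moves": [
    {"gripper":0.0,"tx":0,"ty":0,"tz":0,"turn":0},
    {"gripper":0.0,"tx":0,"ty":0,"tz":0,"turn":0},
    {"gripper":0.0,"tx":0,"ty":0,"tz":5,"turn":0},
    {"gripper":0.0,"tx":0,"ty":0,"tz":15,"turn":0},
    {"gripper":0.0,"tx":0,"ty":0,"tz":25,"turn":0},
    {"gripper":0.0,"tx":0,"ty":0,"tz":40,"turn":0},
    {"gripper":0.0,"tx":0,"ty":0,"tz":55,"turn":0},
    {"gripper":0.0,"tx":0,"ty":0,"tz":70,"turn":0}
  ]
}}

```text
clock: 4.73
position: [477.4, 318.6, 127.1]
tcp_rot: [0.0, 0.698, 0.716, 0.0]
force: [0.3, -0.0, -1.7]
gripper_width: 7.5
```

>>> {"op": "apply_moves", "data": {
  "moves": [
    {"gripper":0.0,"tx":0,"ty":0,"tz":25,"turn":0},
    {"gripper":0.0,"tx":0,"ty":-10,"tz":50,"turn":0},
    {"gripper":0.0,"tx":5,"ty":-40,"tz":75,"turn":0},
    {"gripper":0.0,"tx":10,"ty":-70,"tz":75,"turn":-1},
    {"gripper":0.0,"tx":15,"ty":-100,"tz":75,"turn":-2},
    {"gripper":0.0,"tx":20,"ty":-130,"tz":75,"turn":-3},
    {"gripper":0.0,"tx":25,"ty":-160,"tz":75,"turn":-4},
    {"gripper":0.0,"tx":30,"ty":-190,"tz":75,"turn":-5}
  ]
}}

```text
clock: 5.4
position: [507.3, 127.2, 201.6]
tcp_rot: [0.001, 0.729, 0.685, 0.001]
force: [0.7, 0.1, -1.1]
gripper_width: 7.4
```

>>> {"op": "apply_moves", "data": {
  "moves": [
    {"gripper":0.0,"tx":0,"ty":-30,"tz":0,"turn":0},
    {"gripper":0.0,"tx":5,"ty":-60,"tz":0,"turn":0},
    {"gripper":0.0,"tx":10,"ty":-90,"tz":0,"turn":0},
    {"gripper":0.0,"tx":10,"ty":-115,"tz":0,"turn":0},
    {"gripper":0.0,"tx":10,"ty":-130,"tz":0,"turn":0},
    {"gripper":0.0,"tx":10,"ty":-135,"tz":0,"turn":0},
    {"gripper":0.0,"tx":10,"ty":-135,"tz":0,"turn":0},
    {"gripper":0.0,"tx":10,"ty":-135,"tz":0,"turn":0}
  ]
}}

```text
clock: 6.07
position: [517.2, -5.8, 200.8]
tcp_rot: [0.0, 0.729, 0.685, 0.0]
force: [-0.6, 0.0, -2.6]
gripper_width: 7.2
```

```bash
cat > n.py <<'E'
from h import *
import sys
k=sys.argv[1]
s=manip.observe(); c=cal("wrist"); p,d=read_camera("wrist"); cv2.imwrite(f"pics/n{k}.png",p); np.save(f"n{k}.npy",d); np.savez(f"n{k}c.npz",*c)
print(s["position"].round(1),s["tcp_rot"].round(4),s["gripper_width"],s["force"].round(1),c[1].round(1))
for t,z in [("nest",48),("knob",93),("ball",26),("notch",26)]:
    for r in mark_of("wrist",t)[:2]:
        v,u=r["centre"]; print(t,round(r["confidence"],2),np.round([u,v]),np.round(atz(c,u,v,z),1))
E
python3 n.py 1
```

```text
[517.2  -5.8 200.8] [1.000e-04 7.286e-01 6.849e-01 3.000e-04] 7.246758101396035 [-0.6  0.  -2.6] [523.1  74.4 342.6]
nest 0.94 [344. 224.] [584.7 -37.6  48. ]
knob 0.93 [263. 237.] [500.5 -29.4  93. ]
knob 0.46 [341. 221.] [571.9 -18.2  93. ]
ball 0.92 [295. 218.] [533.2 -35.1  26. ]
```

View pics/n1.png

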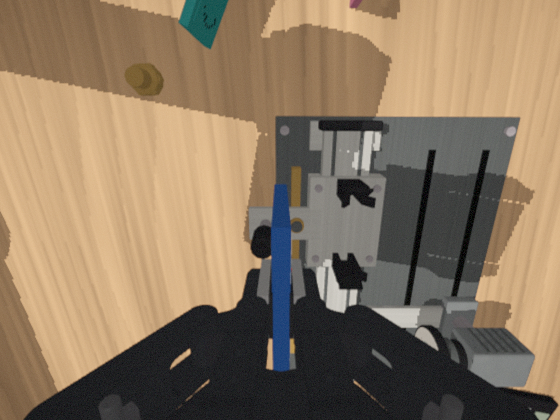

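```bash
cat > ch.py <<'E'
from h import *
import sys
k=sys.argv[1]; z=np.load(f"n{k}c.npz"); c=[z[f"arr_{i}"] for i in range(3)]
d=np.load(f"n{k}.npy"); p=cv2.imread(f"pics/n{k}.png"); P=cloud(c,d)
dark=p.max(2)<60
m=dark&(P[...,2]>80)&(P[...,2]<100)&(abs(P[...,0]-585)<35)&(abs(P[...,1]+37)<70)&(d>0)
n,l,st,cen=cv2.connectedComponentsWithStats(m.astype(np.uint8))
for i in range(1,n):
    if st[i,4]>25:
        q=P[l==i]; print("cheek top",st[i],q.mean(0).round(1),q.min(0).round(1),q.max(0).round(1))
b=cv2.cvtColor(p,cv2.COLOR_BGR2HSV)
m=(b[...,0]>14)&(b[...,0]<28)&(b[...,1]>150)&(P[...,2]>20)&(P[...,2]<32)&(P[...,0]>500)&(P[...,0]<560)
q=P[m]; print("brass",len(q),q.mean(0).round(1)); 
if len(q)>20: vx=cv2.fitLine(q[:,:2].astype(np.float32),cv2.DIST_HUBER,0,.01,.01).ravel(); print(np.degrees(np.arctan2(vx[1],vx[0])),vx)
m=(p.max(2)<60)&(P[...,2]>106)&(P[...,2]<113)&(abs(P[...,0]-499)<20)&(abs(P[...,1]+32)<25); q=P[m]; print("knobtop",len(q)); 
if len(q)>5: print(q.mean(0).round(1),q.min(0).round(1),q.max(0).round(1), cv2.minEnclosingCircle(q[:,:2].astype(np.float32)))
r=p[150:310,290:410]; cv2.imwrite(f"pics/cr{k}.png",cv2.resize(r,None,fx=3.7,fy=3.7,interpolation=cv2.INTER_CUBIC))
# rail/base edges: cross-rail profile of depth at carriage plate top
for zz in (60,48,45,40,36):
    m=(abs(P[...,2]-zz)<2)&(abs(P[...,0]-585)<50)&(abs(P[...,1]+37)<60)&(p.min(2)>90); q=P[m]
    if len(q)>50: print(zz,len(q),cv2.minAreaRect(q[:,:2].astype(np.float32)))
E
python3 ch.py 1
```

```text
cheek top [341 185  34  22 478] [587.6   4.6  88.9] [572.2  -5.8  80.1] [601.7  12.5  95.3]
cheek top [336 266  31  23 501] [582.8 -79.9  88.7] [567.5 -88.8  80. ] [596.9 -70.1  95.1]
brass 88 [535.   -9.8  25.1]
86.39221 [ 6.2926129e-02  9.9801821e-01  5.3496161e+02 -1.1733635e+01]
knobtop 368
[499.7 -31.3 108.6] [490.6 -41.9 106. ] [507.7 -22.  110.7] ((499.9180603027344, -31.853412628173828), 10.160152435302734)
48 4930 ((579.1101684570312, -37.68341064453125), (101.30998992919922, 88.74803161621094), 86.38327026367188)
45 3095 ((578.6657104492188, -37.39517593383789), (101.10152435302734, 89.8204574584961), 86.13030242919922)
40 68 ((561.699951171875, -17.36994171142578), (125.97393798828125, 60.4311637878418), 48.465938568115234)
36 101 ((564.8184814453125, -23.31755828857422), (128.5731201171875, 67.33171081542969), 56.9984130859375)
```

View pics/cr1.png

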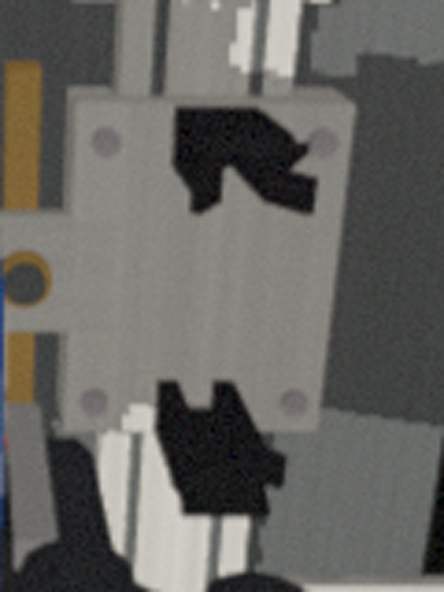

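>>> {"op": "apply_moves", "data": {
  "moves": [
    {"gripper":0.0,"tx":20,"ty":-10,"tz":0,"turn":0},
    {"gripper":0.0,"tx":40,"ty":-20,"tz":0,"turn":0},
    {"gripper":0.0,"tx":60,"ty":-30,"tz":0,"turn":0},
    {"gripper":0.0,"tx":67.5,"ty":-32,"tz":-10,"turn":0},
    {"gripper":0.0,"tx":67.5,"ty":-32,"tz":-25,"turn":0},
    {"gripper":0.0,"tx":67.5,"ty":-32,"tz":-45,"turn":0},
    {"gripper":0.0,"tx":67.5,"ty":-32,"tz":-45,"turn":0},
    {"gripper":0.0,"tx":67.5,"ty":-32,"tz":-45,"turn":0}
  ]
}}

```text
clock: 6.98
position: [584.1, -37.7, 154.5]
tcp_rot: [-0.001, 0.728, 0.685, -0.001]
force: [-0.2, -0.1, -0.9]
gripper_width: 7.4
```

```bash
python3 n.py 2
python3 - <<'E'
from h import *
z=np.load("n2c.npz"); c=[z[f"arr_{i}"] for i in range(3)]
d=np.load("n2.npy"); p=cv2.imread("pics/n2.png"); P=cloud(c,d); hsv=cv2.cvtColor(p,cv2.COLOR_BGR2HSV)
m=(hsv[...,0]>100)&(hsv[...,0]<125)&(hsv[...,1]>120)&(P[...,2]>150)&(abs(P[...,0]-585)<30)&(abs(P[...,1]+37)<60)
q=P[m]; print(len(q),q.min(0),q.max(0),cv2.minAreaRect(q[abs(q[:,2]-np.percentile(q[:,2],80))<4][:,:2].astype(np.float32)))
E
python3 ch.py 2
```

```text
[584.1 -37.7 154.5] [-1.200e-03  7.284e-01  6.851e-01 -7.000e-04] 7.3709865550676 [-0.2 -0.1 -0.9] [590.4  42.4 296.3]
nest 0.78 [280. 209.] [584.9 -34.5  48. ]
knob 0.86 [165. 233.] [498.6 -33.7  93. ]
ball 0.63 [280. 212.] [584.1 -44.8  26. ]
2956 [580.12748293 -70.34179344 150.04262645] [591.27094731   2.51936134 228.95744993] ((585.4149169921875, -34.016807556152344), (72.90852355957031, 8.228628158569336), 87.14095306396484)
cheek top [261 162  41  28 682] [587.9   4.1  89.7] [573.   -6.6  80.1] [601.7  12.5  95.8]
brass 14 [534.8 -49.8  24. ]
knobtop 633
[501.6 -32.  108.6] [491.3 -42.6 106. ] [511.2 -22.1 110.8] ((500.8022766113281, -32.4685173034668), 10.400694847106934)
48 6518 ((578.8567504882812, -37.81507873535156), (101.55299377441406, 89.54663848876953), 86.42168426513672)
45 3918 ((579.0264282226562, -37.94389724731445), (101.71560668945312, 89.95477294921875), 86.5014419555664)
40 72 ((585.163330078125, 12.596949577331543), (0.36559078097343445, 70.11412811279297), 86.35733032226562)
36 66 ((589.5978393554688, 17.844554901123047), (11.742945671081543, 74.35037231445312), 86.4437026977539)
```

View pics/n2.png

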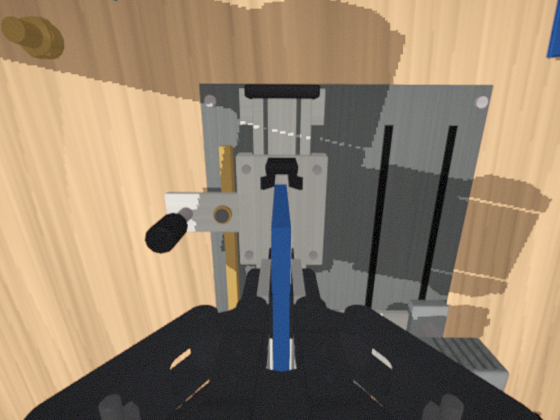

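>>> {"op": "apply_moves", "data": {
  "moves": [
    {"gripper":0.0,"tx":0.4,"ty":0,"tz":-8,"turn":0},
    {"gripper":0.0,"tx":0.4,"ty":0,"tz":-16,"turn":0},
    {"gripper":0.0,"tx":0.4,"ty":0,"tz":-24,"turn":0},
    {"gripper":0.0,"tx":0.4,"ty":0,"tz":-32,"turn":0},
    {"gripper":0.0,"tx":0.4,"ty":0,"tz":-40,"turn":0},
    {"gripper":0.0,"tx":0.4,"ty":0,"tz":-46,"turn":0},
    {"gripper":0.0,"tx":0.4,"ty":0,"tz":-52,"turn":0},
    {"gripper":0.0,"tx":0.4,"ty":0,"tz":-52,"turn":0}
  ]
}}

```text
clock: 7.9
position: [584.7, -38.3, 101.9]
tcp_rot: [-0.001, 0.729, 0.685, -0.001]
force: [0.2, 0.2, -2.4]
gripper_width: 7.2
```

>>> {"op": "apply_moves", "data": {
  "moves": [
    {"gripper":0.0,"tx":0,"ty":0,"tz":-2,"turn":0},
    {"gripper":0.0,"tx":0,"ty":0,"tz":-4,"turn":0},
    {"gripper":0.0,"tx":0,"ty":0,"tz":-6,"turn":0},
    {"gripper":0.0,"tx":0,"ty":0,"tz":-7,"turn":0},
    {"gripper":0.0,"tx":0,"ty":0,"tz":-8,"turn":0},
    {"gripper":0.0,"tx":0,"ty":0,"tz":-9,"turn":0},
    {"gripper":0.0,"tx":0,"ty":0,"tz":-9,"turn":0},
    {"gripper":0.0,"tx":0,"ty":0,"tz":-9,"turn":0}
  ]
}}

```text
clock: 8.57
position: [585.2, -38.4, 94.3]
tcp_rot: [0.0, 0.729, 0.685, 0.0]
force: [-0.7, -0.4, -1.1]
gripper_width: 7.1
```

>>> {"op": "apply_moves", "data": {
  "moves": [
    {"gripper":0.0,"tx":0,"ty":0,"tz":-0.5,"turn":0},
    {"gripper":0.0,"tx":0,"ty":0,"tz":-1,"turn":0},
    {"gripper":0.0,"tx":0,"ty":0,"tz":-1.5,"turn":0},
    {"gripper":0.0,"tx":0,"ty":0,"tz":-2,"turn":0},
    {"gripper":0.0,"tx":0,"ty":0,"tz":-2,"turn":0},
    {"gripper":0.0,"tx":0,"ty":0,"tz":-2,"turn":0},
    {"gripper":0.0,"tx":0,"ty":0,"tz":-2,"turn":0},
    {"gripper":0.0,"tx":0,"ty":0,"tz":-2,"turn":0}
  ]
}}

```text
clock: 9.23
position: [585.3, -38.4, 92.9]
tcp_rot: [0.0, 0.729, 0.685, 0.0]
force: [-3.4, 0.4, 5.3]
gripper_width: 7.4
```

Contact came at the expected seated height, with the TCP at about 93. Now I'll release and rise.

>>> {"op": "apply_moves", "data": {
  "moves": [
    {"gripper":0.1,"tx":0,"ty":0,"tz":0,"turn":0},
    {"gripper":0.25,"tx":0,"ty":0,"tz":0,"turn":0},
    {"gripper":0.4,"tx":0,"ty":0,"tz":0,"turn":0},
    {"gripper":0.4,"tx":0,"ty":0,"tz":0,"turn":0},
    {"gripper":0.4,"tx":0,"ty":0,"tz":15,"turn":0},
    {"gripper":0.4,"tx":0,"ty":0,"tz":35,"turn":0},
    {"gripper":0.4,"tx":0,"ty":0,"tz":60,"turn":0},
    {"gripper":0.4,"tx":0,"ty":0,"tz":85,"turn":0}
  ]
}}

```text
clock: 9.9
position: [585.0, -38.3, 178.0]
tcp_rot: [-0.0, 0.729, 0.685, -0.0]
force: [0.2, 0.6, 0.1]
gripper_width: 34.3
```

>>> {"op": "apply_moves", "data": {
  "moves": [
    {"gripper":0.5,"tx":-20,"ty":2,"tz":5,"turn":0},
    {"gripper":0.6,"tx":-40,"ty":4,"tz":5,"turn":0},
    {"gripper":0.6,"tx":-60,"ty":5,"tz":5,"turn":0},
    {"gripper":0.6,"tx":-80,"ty":6,"tz":5,"turn":0},
    {"gripper":0.6,"tx":-85,"ty":6,"tz":0,"turn":0},
    {"gripper":0.6,"tx":-85,"ty":6,"tz":-10,"turn":0},
    {"gripper":0.6,"tx":-85,"ty":6,"tz":-10,"turn":0},
    {"gripper":0.6,"tx":-85,"ty":6,"tz":-10,"turn":0}
  ]
}}

```text
clock: 10.57
position: [500.6, -32.5, 167.0]
tcp_rot: [-0.0, 0.729, 0.685, -0.0]
force: [-0.5, -0.8, -0.0]
gripper_width: 51.0
```

```bash
python3 n.py 3; python3 ch.py 3
python3 - <<'E'
from h import *
z=np.load("n3c.npz"); c=[z[f"arr_{i}"] for i in range(3)]
d=np.load("n3.npy"); p=cv2.imread("pics/n3.png"); P=cloud(c,d); hsv=cv2.cvtColor(p,cv2.COLOR_BGR2HSV)
m=(hsv[...,0]>100)&(hsv[...,0]<125)&(hsv[...,1]>120)&(P[...,2]>60)&(abs(P[...,0]-585)<30)&(abs(P[...,1]+37)<60)
q=P[m]; t=q[q[:,2]>np.percentile(q[:,2],90)-5]; print("plate",len(q),np.percentile(q[:,2],[50,90,97]),cv2.minAreaRect(t[:,:2].astype(np.float32)))
E
```

```text
[500.6 -32.5 167. ] [-3.000e-04  7.287e-01  6.849e-01 -2.000e-04] 51.01295673252399 [-0.5 -0.8 -0. ] [506.6  47.7 308.7]
nest 0.97 [369. 208.] [583.8 -37.1  48. ]
knob 0.95 [277. 225.] [498.5 -32.2  93. ]
ball 0.72 [314. 203.] [534.7 -35.7  26. ]
ball 0.71 [369. 208.] [590.3 -44.6  26. ]
notch 0.86 [307. 322.] [ 522.8 -178.5   26. ]
notch 0.54 [388. 223.] [610.3 -61.8  26. ]
cheek top [372 160  42  26 595] [586.2   5.6  89.2] [572.2  -4.9  80. ] [602.1  12.3  95.4]
cheek top [363 257  22  26 327] [575.  -80.2  89.3] [567.  -88.5  80. ] [584.4 -70.2  95.3]
brass 186 [532.4 -34.9  24.9]
86.19594 [ 6.6344567e-02  9.9779677e-01  5.3238202e+02 -3.6906654e+01]
knobtop 592
[500.2 -31.8 108.7] [490.  -42.4 106.1] [510.7 -22.3 110.8] ((500.12890625, -32.38825607299805), 10.673843383789062)
48 3961 ((578.7882690429688, -37.955047607421875), (101.5832748413086, 88.84275817871094), 85.81734466552734)
45 2416 ((578.6376342773438, -37.91373062133789), (101.89379119873047, 89.64888000488281), 86.20223999023438)
36 130 ((566.935302734375, -26.79138946533203), (128.4620819091797, 69.17601776123047), 61.00434112548828)
plate 2240 [126.35766687 127.51807061 127.9198621 ] ((572.7327880859375, -37.49607849121094), (79.86334991455078, 34.570960998535156), 86.08097076416016)
```

View pics/n3.png

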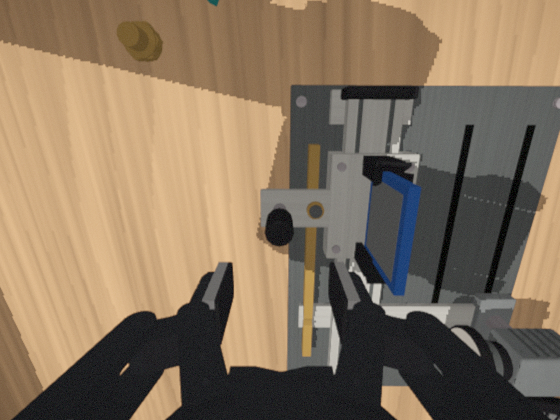

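>>> {"op": "apply_moves", "data": {
  "moves": [
    {"gripper":0.6,"tx":-0.4,"ty":0.2,"tz":-20,"turn":0},
    {"gripper":0.6,"tx":-0.4,"ty":0.2,"tz":-40,"turn":0},
    {"gripper":0.6,"tx":-0.4,"ty":0.2,"tz":-60,"turn":0},
    {"gripper":0.6,"tx":-0.4,"ty":0.2,"tz":-76,"turn":0},
    {"gripper":0.6,"tx":-0.4,"ty":0.2,"tz":-91,"turn":0},
    {"gripper":0.6,"tx":-0.4,"ty":0.2,"tz":-91,"turn":0},
    {"gripper":0.3,"tx":-0.4,"ty":0.2,"tz":-91,"turn":0},
    {"gripper":0.0,"tx":-0.4,"ty":0.2,"tz":-91,"turn":0}
  ]
}}

```text
clock: 11.48
position: [500.4, -32.3, 77.2]
tcp_rot: [0.001, 0.729, 0.685, 0.0]
force: [0.5, 0.1, 0.9]
gripper_width: 28.0
```

>>> {"op": "apply_moves", "data": {
  "moves": [
    {"gripper":0,"tx":0,"ty":0,"tz":0,"turn":0},
    {"gripper":0,"tx":0,"ty":0,"tz":0,"turn":0},
    {"gripper":0,"tx":0,"ty":0,"tz":0,"turn":0},
    {"gripper":0,"tx":0,"ty":0,"tz":0,"turn":0},
    {"gripper":0,"tx":0,"ty":0,"tz":0,"turn":0},
    {"gripper":0,"tx":0,"ty":0,"tz":0,"turn":0},
    {"gripper":0,"tx":0,"ty":0,"tz":0,"turn":0},
    {"gripper":0,"tx":0,"ty":0,"tz":0,"turn":0}
  ]
}}

```text
clock: 12.15
position: [499.1, -32.2, 77.5]
tcp_rot: [-0.0, 0.728, 0.685, -0.0]
force: [-6.0, -0.3, 5.1]
gripper_width: 20.8
```

>>> {"op": "apply_moves", "data": {
  "moves": [
    {"gripper":0,"tx":-0.7,"ty":-3,"tz":0,"turn":0},
    {"gripper":0,"tx":-1.2,"ty":-9,"tz":0,"turn":0},
    {"gripper":0,"tx":-1.8,"ty":-18,"tz":0,"turn":0},
    {"gripper":0,"tx":-2.4,"ty":-28,"tz":0,"turn":0},
    {"gripper":0,"tx":-3.0,"ty":-38,"tz":0,"turn":0},
    {"gripper":0,"tx":-3.6,"ty":-48,"tz":0,"turn":0},
    {"gripper":0,"tx":-4.0,"ty":-56,"tz":0,"turn":0},
    {"gripper":0,"tx":-4.3,"ty":-60,"tz":0,"turn":0}
  ]
}}

```text
clock: 12.82
position: [495.1, -92.0, 77.5]
tcp_rot: [-0.0, 0.729, 0.685, 0.0]
force: [-3.8, 6.0, 7.3]
gripper_width: 20.3
```

>>> {"op": "apply_moves", "data": {
  "moves": [
    {"gripper":0,"tx":-0.3,"ty":-5,"tz":0,"turn":0},
    {"gripper":0,"tx":-0.8,"ty":-13,"tz":0,"turn":0},
    {"gripper":0,"tx":-1.3,"ty":-21,"tz":0,"turn":0},
    {"gripper":0,"tx":-1.9,"ty":-30,"tz":0,"turn":0},
    {"gripper":0,"tx":-2.4,"ty":-38,"tz":0,"turn":0},
    {"gripper":0,"tx":-2.9,"ty":-45,"tz":0,"turn":0},
    {"gripper":0,"tx":-3.2,"ty":-50,"tz":0,"turn":0},
    {"gripper":0,"tx":-3.2,"ty":-50,"tz":0,"turn":0}
  ]
}}

```text
clock: 13.48
position: [491.8, -142.5, 77.5]
tcp_rot: [-0.0, 0.729, 0.685, -0.0]
force: [-5.7, 1.2, 7.1]
gripper_width: 20.8
```

```bash
python3 n.py 4
python3 - <<'E'
from h import *
for n in ("top","side"):
    c=cal(n); p,d=read_camera(n); cv2.imwrite(f"pics/{n}4.png",p)
    for t,z in [("nest",48),("knob",93),("ball",26),("notch",26)]:
        for r in mark_of(n,t)[:1]:
            v,u=r["centre"]; print(n,t,round(r["confidence"],2),np.round([u,v]),np.round(atz(c,u,v,z),1))
E
```

```text
[ 491.8 -142.5   77.5] [-2.000e-04  7.287e-01  6.849e-01 -1.000e-04] 20.778736957906872 [-5.7  1.2  7.1] [497.8 -62.2 219.2]
nest 0.83 [411. 250.] [ 575.9 -148.1   48. ]
knob 0.57 [280. 289.] [ 492.6 -142.7   93. ]
ball 0.9 [327. 235.] [ 525.6 -143.9   26. ]
top nest 0.41 [330. 184.] [ 582.8 -148.2   48. ]
top knob 0.44 [150. 145.] [679.  326.7  93. ]
side nest 0.76 [269. 183.] [ 568.6 -130.4   48. ]
side knob 0.72 [293. 180.] [ 483.9 -145.7   93. ]
side ball 0.94 [285. 192.] [ 511.3 -141.4   26. ]
side notch 0.88 [287. 185.] [ 521.4 -170.6   26. ]
```

View pics/n4.png

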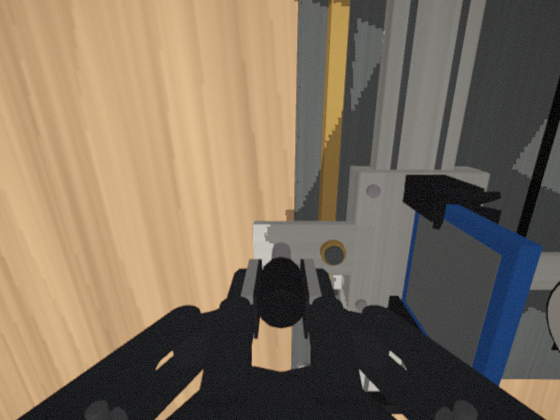

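>>> {"op": "apply_moves", "data": {
  "moves": [
    {"gripper":0,"tx":-0.1,"ty":-2,"tz":0,"turn":0},
    {"gripper":0,"tx":-0.3,"ty":-5,"tz":0,"turn":0},
    {"gripper":0,"tx":-0.5,"ty":-8,"tz":0,"turn":0},
    {"gripper":0,"tx":-0.7,"ty":-11,"tz":0,"turn":0},
    {"gripper":0,"tx":-0.9,"ty":-14,"tz":0,"turn":0},
    {"gripper":0,"tx":-1.1,"ty":-17,"tz":0,"turn":0},
    {"gripper":0,"tx":-1.2,"ty":-19,"tz":0,"turn":0},
    {"gripper":0,"tx":-1.3,"ty":-20,"tz":0,"turn":0}
  ]
}}

```text
clock: 14.9
position: [490.5, -161.9, 77.5]
tcp_rot: [-0.0, 0.729, 0.685, -0.0]
force: [-4.1, 4.7, 7.0]
gripper_width: 20.4
```

>>> {"op": "apply_moves", "data": {
  "moves": [
    {"gripper":0,"tx":0,"ty":-0.3,"tz":0,"turn":0},
    {"gripper":0,"tx":0,"ty":-0.6,"tz":0,"turn":0},
    {"gripper":0,"tx":0,"ty":-0.9,"tz":0,"turn":0},
    {"gripper":0,"tx":-0.1,"ty":-1.2,"tz":0,"turn":0},
    {"gripper":0,"tx":-0.1,"ty":-1.4,"tz":0,"turn":0},
    {"gripper":0,"tx":-0.1,"ty":-1.6,"tz":0,"turn":0},
    {"gripper":0,"tx":-0.1,"ty":-1.8,"tz":0,"turn":0},
    {"gripper":0,"tx":-0.1,"ty":-2,"tz":0,"turn":0}
  ]
}}

```text
clock: 15.57
position: [490.4, -163.8, 77.5]
tcp_rot: [-0.0, 0.729, 0.685, -0.0]
force: [-4.9, 2.5, 6.7]
gripper_width: 20.6
```

>>> {"op": "apply_moves", "data": {
  "moves": [
    {"gripper":0,"tx":0,"ty":-0.3,"tz":0,"turn":0},
    {"gripper":0,"tx":0,"ty":-0.6,"tz":0,"turn":0},
    {"gripper":0,"tx":0,"ty":-0.9,"tz":0,"turn":0},
    {"gripper":0,"tx":-0.1,"ty":-1.2,"tz":0,"turn":0},
    {"gripper":0,"tx":-0.1,"ty":-1.4,"tz":0,"turn":0},
    {"gripper":0,"tx":-0.1,"ty":-1.6,"tz":0,"turn":0},
    {"gripper":0,"tx":-0.1,"ty":-1.8,"tz":0,"turn":0},
    {"gripper":0,"tx":-0.1,"ty":-2,"tz":0,"turn":0}
  ]
}}

```text
clock: 16.23
position: [490.2, -165.8, 77.5]
tcp_rot: [-0.0, 0.729, 0.685, -0.0]
force: [-5.0, 3.8, 7.2]
gripper_width: 20.3
```

>>> {"op": "apply_moves", "data": {
  "moves": [
    {"gripper":0,"tx":0,"ty":-0.3,"tz":0,"turn":0},
    {"gripper":0,"tx":0,"ty":-0.6,"tz":0,"turn":0},
    {"gripper":0,"tx":0,"ty":-0.9,"tz":0,"turn":0},
    {"gripper":0,"tx":-0.1,"ty":-1.2,"tz":0,"turn":0},
    {"gripper":0,"tx":-0.1,"ty":-1.4,"tz":0,"turn":0},
    {"gripper":0,"tx":-0.1,"ty":-1.6,"tz":0,"turn":0},
    {"gripper":0,"tx":-0.1,"ty":-1.8,"tz":0,"turn":0},
    {"gripper":0,"tx":-0.1,"ty":-2,"tz":0,"turn":0}
  ]
}}

```text
clock: 16.9
position: [490.1, -167.8, 77.5]
tcp_rot: [-0.0, 0.729, 0.685, -0.0]
force: [-5.3, 3.5, 6.7]
gripper_width: 20.3
```

>>> {"op": "apply_moves", "data": {
  "moves": [
    {"gripper":0,"tx":0,"ty":-0.3,"tz":0,"turn":0},
    {"gripper":0,"tx":0,"ty":-0.6,"tz":0,"turn":0},
    {"gripper":0,"tx":0,"ty":-0.9,"tz":0,"turn":0},
    {"gripper":0,"tx":-0.1,"ty":-1.2,"tz":0,"turn":0},
    {"gripper":0,"tx":-0.1,"ty":-1.4,"tz":0,"turn":0},
    {"gripper":0,"tx":-0.1,"ty":-1.6,"tz":0,"turn":0},
    {"gripper":0,"tx":-0.1,"ty":-1.8,"tz":0,"turn":0},
    {"gripper":0,"tx":-0.1,"ty":-2,"tz":0,"turn":0}
  ]
}}

```text
clock: 17.57
position: [490.0, -169.9, 77.5]
tcp_rot: [-0.0, 0.729, 0.685, -0.0]
force: [-6.1, 1.8, 7.1]
gripper_width: 20.3
```

>>> {"op": "apply_moves", "data": {
  "moves": [
    {"gripper":0,"tx":0,"ty":-0.3,"tz":0,"turn":0},
    {"gripper":0,"tx":0,"ty":-0.6,"tz":0,"turn":0},
    {"gripper":0,"tx":0,"ty":-0.9,"tz":0,"turn":0},
    {"gripper":0,"tx":-0.1,"ty":-1.2,"tz":0,"turn":0},
    {"gripper":0,"tx":-0.1,"ty":-1.4,"tz":0,"turn":0},
    {"gripper":0,"tx":-0.1,"ty":-1.6,"tz":0,"turn":0},
    {"gripper":0,"tx":-0.1,"ty":-1.8,"tz":0,"turn":0},
    {"gripper":0,"tx":-0.1,"ty":-2,"tz":0,"turn":0}
  ]
}}

```text
clock: 18.23
position: [489.8, -172.8, 77.5]
tcp_rot: [0.0, 0.728, 0.685, -0.001]
force: [-7.1, -2.7, 5.2]
gripper_width: 20.3
```

The force has flipped to -2.7 N and the tool sits ahead of its command, so this is the pull-in. Finer steps from here.

>>> {"op": "apply_moves", "data": {
  "moves": [
    {"gripper":0,"tx":0,"ty":-0.2,"tz":0,"turn":0},
    {"gripper":0,"tx":0,"ty":-0.4,"tz":0,"turn":0},
    {"gripper":0,"tx":0,"ty":-0.6,"tz":0,"turn":0},
    {"gripper":0,"tx":0,"ty":-0.8,"tz":0,"turn":0},
    {"gripper":0,"tx":-0.1,"ty":-1,"tz":0,"turn":0},
    {"gripper":0,"tx":-0.1,"ty":-1,"tz":0,"turn":0},
    {"gripper":0,"tx":-0.1,"ty":-1,"tz":0,"turn":0},
    {"gripper":0,"tx":-0.1,"ty":-1,"tz":0,"turn":0}
  ]
}}

```text
clock: 18.9
position: [489.7, -174.7, 77.5]
tcp_rot: [0.001, 0.729, 0.685, -0.001]
force: [-7.6, -6.4, 5.9]
gripper_width: 20.3
```

>>> {"op": "apply_moves", "data": {
  "moves": [
    {"gripper":0,"tx":0,"ty":-0.2,"tz":0,"turn":0},
    {"gripper":0,"tx":0,"ty":-0.4,"tz":0,"turn":0},
    {"gripper":0,"tx":0,"ty":-0.6,"tz":0,"turn":0},
    {"gripper":0,"tx":0,"ty":-0.8,"tz":0,"turn":0},
    {"gripper":0,"tx":-0.1,"ty":-1,"tz":0,"turn":0},
    {"gripper":0,"tx":-0.1,"ty":-1,"tz":0,"turn":0},
    {"gripper":0,"tx":-0.1,"ty":-1,"tz":0,"turn":0},
    {"gripper":0,"tx":-0.1,"ty":-1,"tz":0,"turn":0}
  ]
}}

```text
clock: 19.57
position: [489.6, -175.2, 77.5]
tcp_rot: [0.001, 0.729, 0.685, -0.001]
force: [-6.9, -4.6, 5.7]
gripper_width: 20.2
```

>>> {"op": "apply_moves", "data": {
  "moves": [
    {"gripper":0,"tx":0,"ty":-0.2,"tz":0,"turn":0},
    {"gripper":0,"tx":0,"ty":-0.4,"tz":0,"turn":0},
    {"gripper":0,"tx":0,"ty":-0.6,"tz":0,"turn":0},
    {"gripper":0,"tx":0,"ty":-0.8,"tz":0,"turn":0},
    {"gripper":0,"tx":-0.1,"ty":-1,"tz":0,"turn":0},
    {"gripper":0,"tx":-0.1,"ty":-1,"tz":0,"turn":0},
    {"gripper":0,"tx":-0.1,"ty":-1,"tz":0,"turn":0},
    {"gripper":0,"tx":-0.1,"ty":-1,"tz":0,"turn":0}
  ]
}}

```text
clock: 20.23
position: [489.6, -175.4, 77.5]
tcp_rot: [0.0, 0.729, 0.685, -0.001]
force: [-5.1, 0.1, 5.8]
gripper_width: 20.4
```

>>> {"op": "apply_moves", "data": {
  "moves": [
    {"gripper":0,"tx":0,"ty":-0.2,"tz":0,"turn":0},
    {"gripper":0,"tx":0,"ty":-0.4,"tz":0,"turn":0},
    {"gripper":0,"tx":0,"ty":-0.6,"tz":0,"turn":0},
    {"gripper":0,"tx":0,"ty":-0.8,"tz":0,"turn":0},
    {"gripper":0,"tx":-0.1,"ty":-1,"tz":0,"turn":0},
    {"gripper":0,"tx":-0.1,"ty":-1,"tz":0,"turn":0},
    {"gripper":0,"tx":-0.1,"ty":-1,"tz":0,"turn":0},
    {"gripper":0,"tx":-0.1,"ty":-1,"tz":0,"turn":0}
  ]
}}

```text
clock: 20.9
position: [489.6, -175.7, 77.5]
tcp_rot: [-0.0, 0.729, 0.685, -0.0]
force: [-5.1, 4.1, 6.5]
gripper_width: 20.7
```

>>> {"op": "apply_moves", "data": {
  "moves": [
    {"gripper":0,"tx":0,"ty":-0.2,"tz":0,"turn":0},
    {"gripper":0,"tx":0,"ty":-0.4,"tz":0,"turn":0},
    {"gripper":0,"tx":0,"ty":-0.6,"tz":0,"turn":0},
    {"gripper":0,"tx":0,"ty":-0.8,"tz":0,"turn":0},
    {"gripper":0,"tx":-0.1,"ty":-0.8,"tz":0,"turn":0},
    {"gripper":0,"tx":-0.1,"ty":-0.8,"tz":0,"turn":0},
    {"gripper":0,"tx":-0.1,"ty":-0.8,"tz":0,"turn":0},
    {"gripper":0,"tx":-0.1,"ty":-0.8,"tz":0,"turn":0}
  ]
}}

```text
clock: 21.57
position: [489.6, -175.9, 77.5]
tcp_rot: [-0.001, 0.729, 0.685, 0.0]
force: [-3.7, 7.3, 7.5]
gripper_width: 20.7
```

```bash
python3 n.py 5
python3 - <<'E'
from h import *
z=np.load("n5c.npz"); c=[z[f"arr_{i}"] for i in range(3)]
d=np.load("n5.npy"); p=cv2.imread("pics/n5.png"); P=cloud(c,d); hsv=cv2.cvtColor(p,cv2.COLOR_BGR2HSV)
m=(hsv[...,0]>100)&(hsv[...,0]<125)&(hsv[...,1]>120)&(P[...,2]>60)&(abs(P[...,0]-575)<40)
print("plate top",np.percentile(P[m][:,2],[50,90,97]))
p,d=read_camera("side"); c=cal("side")
cv2.imwrite("pics/side5.png",cv2.resize(p[140:330,150:400],None,fx=3,fy=3,interpolation=cv2.INTER_CUBIC))
for t,z in [("ball",26),("notch",26)]:
  for r in mark_of("side",t)[:1]: v,u=r["centre"]; print(t,r["confidence"],u,v,atz(c,u,v,z))
print(manip.observe()["force"],manip.observe()["position"])
E
```

```text
[ 489.6 -175.9   77.5] [-7.000e-04  7.285e-01  6.850e-01  4.000e-04] 20.724370212777977 [-3.7  7.3  7.5] [495.6 -95.8 219.3]
nest 0.9 [414. 249.] [ 575.7 -180.9   48. ]
knob 0.67 [279. 289.] [ 489.6 -176.    93. ]
ball 0.83 [324. 234.] [ 521.6 -176.4   26. ]
plate top [125.38864367 127.42273722 127.86961773]
ball 0.65 287.1 182.8 [ 527.06312593 -181.27276476   26.        ]
notch 0.68 288.1 185.4 [ 517.86576553 -172.06993382   26.        ]
[-3.13661953  6.59610183  7.26989761] [ 489.55425081 -175.89271928   77.52031823]
```

View pics/side5.png

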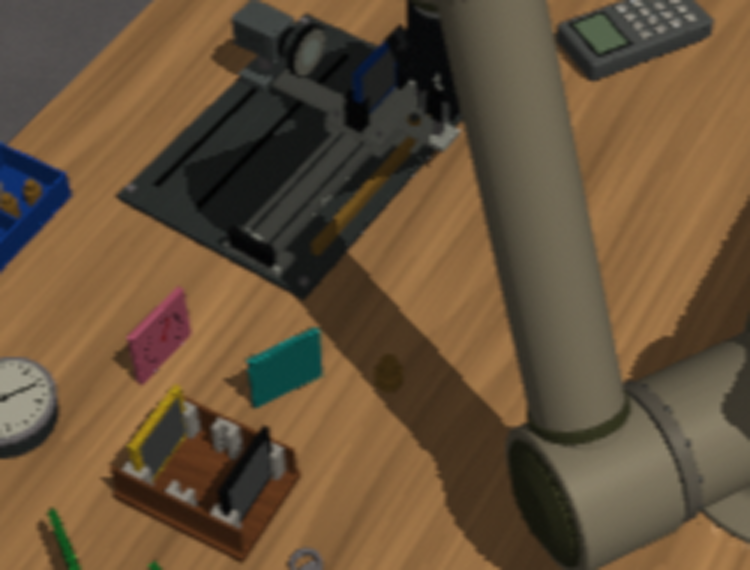

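```bash
python3 -c "
from h import *
print(manip.sign_off())"
```

```text
the job is handed in; nothing more can be done
None
```

The blue-framed dial plate is in the carriage slot, the carriage sits at the notch, and the gripper is still closed on the knob. I handed the job in at about 22 s of the 58 s allowed.

- **Plate:** I lifted the blue plate straight up out of the middle rack slot and lowered it into the carriage slot at the loading end. Contact came at the expected seated height. Its top edge then measured about 128 mm above the table, and still did after the slide. The plain grey back faces the robot, so the dial faces the camera.
- **Slide to the notch:** Drag on the way was about 2–4 N. Near the notch the ball pulled the carriage forward (−6.4 N). The push then rose to +7.3 N, about 4–5 N over drag, while the carriage moved only about 1.2 mm for the last 3.8 mm of commanded travel. I took that as the ball being in the notch, at tool y ≈ −176 mm. I did not run past it.
- **Other plates:** The last side picture shows the yellow and black plates still in the rack.
- **Disagreement:** In that side picture the networks put the ball at y = −181 mm and the notch at −172 mm. The wrist camera put the ball at −176 mm. The arm partly hid the side view, so I relied on the force reading and the wrist camera instead.

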